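Lay the needle holder and the caliper in the instrument tray

ROBOT

A 6-joint arm with a two-finger parallel gripper is mounted at the origin on the work surface. World frame = base frame: x ahead of the robot, y to its left, z up, the work surface at z = 0. Lengths are in m, angles in rad, forces in N, time in s.
With the tool pointing down it reaches from about 0.225 to 0.875 m from the base axis. Payload 3.4 kg.
Tool frame: the origin (TCP) lies on the centre line of the jaws, within the pads' length; the fingertips stand 17 mm ahead of it and the grasp point (between the pads) lies 2 mm behind it (manip.finger_overhang is the distance from the TCP to the fingertips, in m); y points along the fingers, x is the direction in which the jaws open and shut, and the axes are right-handed (so a half turn about y gives the same grasp; the last joint's range is limited). The gripper opens to 85 mm and grips with 20 to 120 N. Pads are 22 mm wide; open, the fingers measure 114 mm over their backs; the gripper's body (76 mm by 85 mm) begins 54 mm behind the grasp point. The pads swing forward as they close: fully open they stand 13 mm farther back than shut.
Start: joints at [-1.421, 0.276, 1.505, -0, 1.361, -0.121], TCP at [0.154, -0.554, 0.248] pointing down, gripper open.
Joint ranges: [-2.89, 2.89], [-0.75, 2.08], [0.22, 2.7], [-1.18, 4.32], [0.11, 2.71], [-2.7, 2.7]. Speed limits (rad/s): [2.57, 2.57, 3.14, 3.14, 3.14, 3.14].

INTERFACE

Orientations are given as a unit quaternion [w, x, y, z].
In Python, from rig import manip gives the robot as it stands.
- The arm moves only by the tool arm_command, never from a script. Its argument "commands" is a list of rows, each a list of 3 entries, a list of its own where there are three numbers: the finger opening in cm, from 0 to 8.54, then the shift along the world's x, y, z in cm, then the turn about the world's z in rad. A call has 1 to 12 rows; each row shifts and turns the commanded pose from where the row before left it; what a row does not reach is not made up. A row lasts 1/10 s, in which the tool goes at most 50 mm and 8.59 degrees, less where a joint would pass 70% of its speed; a pose out of reach is approached as far as the arm can. A call with a gripper value outside its range is refused whole. The fingers move at their own pace and stop on an object; "grip_force" is the grip in N (left out, the last holds). Time passes only in rows, so rows that do not move let the fingers close. It gives the time, the measured TCP pose, the force and the opening at its end, in the units of the state.
- manip.get_state(): the state, without advancing time (a new reading comes with each control period).
- manip.get_image(name): name is "scene" or "top" or "wrist"; returns a dict with "pixels" (480x640x3 uint8, red, green, blue), "range_z" (480x640 float32, m along the optical axis (not along the pixel's ray), 0 where there is no reading), "intrinsics" (3x3 intrinsics, pixels), "R" (3x3) and "t" (3): a world point X has camera coordinates R X + t. Camera axes: x right, y down, z forward; pixel columns grow to the right and rows downward; lengths in m; the calibration is good to about 2 mm. A picture is of the moment at which its call begins.
- manip.sign_off(): hands the job in, once; it reports no verdict.
The state is a dict: "clock": time; "qpos": joint angles; "qd": joint speeds; "effort": joint torques, N m; "position": TCP position; "ee_rot": TCP orientation; "contact_force": force on the tool from outside, world axes, zero at the start; "moment": the same for the moment, N m; "width": finger opening in m.
Only numpy, scipy, OpenCV 4.12 (cv2) and the standard library are available. Lean on these libraries where they do the work, as an engineer would, in place of code of your own. Each camera call takes 0.05 s, during which the arm holds its last target.

TASK

The eye-surgery practice is over: put two instruments away in the white instrument tray. Lay the spring-handled needle holder in the empty one of its two long side-by-side compartments, and the sliding caliper in the single compartment that runs crosswise at the tray's end. Each should lie flat on the compartment's floor, right way up and straight along it, either end first; set them down gently, do not drop them.

Things in the scene. Friction and masses are not known exactly. Their poses are not given: they have to be found in the camera images.
- needle_holder: Steel needle holder, loose on the blue mat (mat top 3 mm above the work surface): two bowed flat spring handles, joined at the rear, tapering to a narrow jaw. 135 long, 16 wide, 10 mm high, 45 g, rigid. Origin: centre of its underside. x: along it to the jaw; z: up. Near the origin (x -16 to +14 mm) its outer faces are parallel, 16 mm apart: grip there across y.
- caliper: Steel sliding caliper, loose on the blue mat: straight marked beam 125 long, 12 wide, 9 mm high; at one end a dark locked slider and two cross jaws, reaching from 24 mm at -y to 16 mm at +y. 60 g, rigid. Origin: beam's centre line, mid-length, underside. x: along the beam to the jaws; z: up. Beam bare from x = -62 to +22 mm: grip it across y near the origin.
- long_bay (a point): Centre of the floor of the white tray's empty long compartment, the one nearer the robot (the other holds forceps). Tray 160 x 248 mm, 11 mm high, fixed on the mat; this floor is 6 mm above the work surface. The compartment is 160 mm long along this frame's y, 74 mm wide along x inside; walls 4 mm thick, 8 mm higher than the floor. z: up.
- cross_bay (a point): Centre of the floor of the crosswise compartment at the tray's left end (its +y), 122 mm along y and 39 mm along x from long_bay. 152 mm long along this frame's x, 76 mm wide along y inside; floor 6 mm above the work surface, walls 4 mm thick, 8 mm higher than the floor. z: up.
Things that resemble listed ones, but are neither listed nor needed, are in the scene too. Several things have the shape of the caliper; the one meant has the colours described above.

How it is judged:
By the outcome, as a careful person would: the job done as asked, in the order asked, and still so for the second after the job is handed in, with the robot touching nothing.
It also fails if it takes over 53 s, if anything falls off the work surface, if the arm or the gripper's body presses on something with over 40 N, if the wrist force passes 120 N, or if a joint passes its speed limit or range.

## Working session

There is one attempt and no reset: what is moved stays moved. The work goes in short steps, Python scripts to look and compute and a tool call to move; the robot and the scene stay as the last step left them, time stands still between calls to the robot, and variables do not carry over. Pictures are saved under pics/ and viewed, and the job is handed in when it is done.

Besides the shell and the picture viewer there is one more tool, called after "Request:" in YAML: its name, and indented under it one key for each argument. arm_command: Moves the arm, as the interface text tells. Its arguments: {"type":"object","properties":{"commands":{"type":"array"},"grip_force":{"type":"number"}},"required":["commands"]}

```bash
ls; mkdir -p pics
cat > h.py <<'E'
import numpy as np, cv2, pickle
from rig import manip
def grab(name,tag):
    im=manip.get_image(name); pickle.dump(im,open(f'pics/{tag}.pkl','wb'))
    cv2.imwrite(f'pics/{tag}.png',im['pixels'][:,:,::-1]); return im
def load(tag): return pickle.load(open(f'pics/{tag}.pkl','rb'))
def cast(im,uv,z):
    uv=np.atleast_2d(uv).astype(float); K=np.array(im['intrinsics']);R=np.array(im['R']);t=np.array(im['t'])
    d=np.c_[uv,np.ones(len(uv))]@np.linalg.inv(K).T@R; c=-R.T@t
    s=(z-c[2])/d[:,2]; return c+s[:,None]*d
def pts(im):
    K=np.array(im['intrinsics']);R=np.array(im['R']);t=np.array(im['t']);Z=im['range_z']
    v,u=np.mgrid[:480,:640]; d=np.stack([u,v,np.ones_like(u)],-1)@np.linalg.inv(K).T
    return (d*Z[...,None]-t)@R
def proj(im,X):
    K=np.array(im['intrinsics']);R=np.array(im['R']);t=np.array(im['t']); p=(np.atleast_2d(X)@R.T+t)@K.T; return p[:,:2]/p[:,2:]
E
python3 - <<'E'
from h import *
for n in('top','scene','wrist'):
    im=grab(n,n+'0'); print(n,-np.array(im['R']).T@im['t'],np.array(im['intrinsics'])[0])
s=manip.get_state(); print(s)
E
```

```text
pics
top [ 0.32851785 -0.0287435   0.8401969 ] [437.97586551   0.         316.7516811 ]
scene [ 0.71503247 -0.70586665  0.6920221 ] [475.33927685   0.         324.82214467]
wrist [ 0.21999745 -0.53429915  0.37256558] [418.36534161   0.         318.07210943]
{'clock': 0.15, 'qpos': array([-1.42099313e+00,  2.76450131e-01,  1.50584873e+00, -5.15571771e-06,
        1.36071715e+00, -1.21006793e-01]), 'qd': array([ 0.00252238, -0.0020509 , -0.00367305, -0.00058428, -0.00030842,
        0.0008125 ]), 'effort': array([ 4.27116274e-04, -4.17144513e+01, -2.46032667e+01, -2.21476021e-04,
        7.63599674e-03, -2.22719507e-05]), 'position': array([ 0.1537516 , -0.55366827,  0.24763564]), 'ee_rot': array([ 0.56326867, -0.56256986,  0.42828932, -0.42756498]), 'contact_force': array([-0.12604541, -0.47123528, -0.49389078]), 'moment': array([ 0.00215746, -0.04192892,  0.00208943]), 'width': 0.08494939694314847}
```

View pics/top0.png

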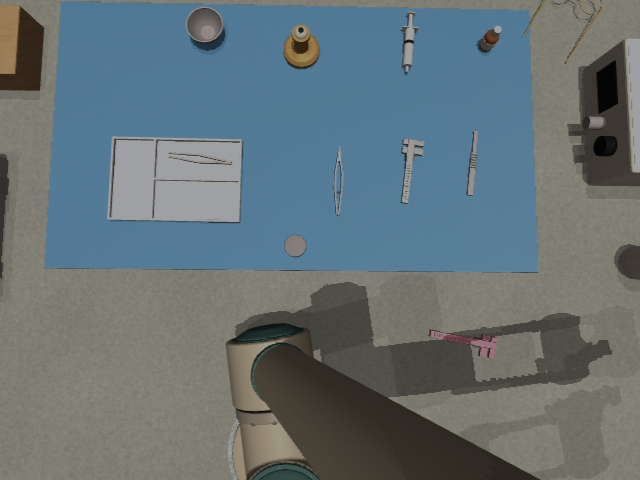

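View pics/scene0.png

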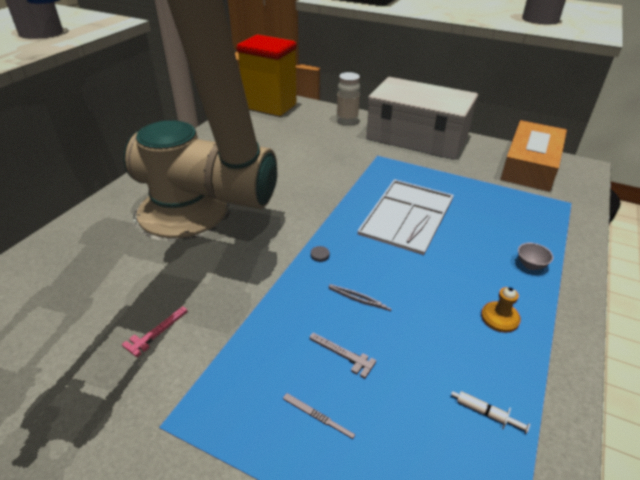

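Run:
```python
from h import *
im=load('top0')
print(im['R'])
P=pts(im)
for r,c in [(240,320),(400,300),(100,300),(300,100)]: print(r,c,P[r,c].round(4))
```

```text
[[ 0.00786535 -0.99979519  0.01864686]
 [-0.99606859 -0.00947873 -0.08807673]
 [ 0.08823544 -0.0178808  -0.99593915]]
240 320 [ 0.388  -0.05    0.0057]
400 300 [ 0.2149 -0.0223  0.4407]
100 300 [ 0.6646 -0.0087  0.0025]
300 100 [ 2.714e-01  3.634e-01 -1.000e-04]
```

Run:
```python
from h import *
im=cv2.imread('pics/top0.png'); a=cv2.resize(im[125:230,300:500],None,fx=4,fy=4,interpolation=cv2.INTER_CUBIC)
cv2.imwrite('pics/z1.png',a)
im=cv2.imread('pics/scene0.png'); a=cv2.resize(im[270:450,270:400],None,fx=4,fy=3.3,interpolation=cv2.INTER_CUBIC)
cv2.imwrite('pics/z2.png',a)
```

```text
(no output)
```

View pics/z1.png

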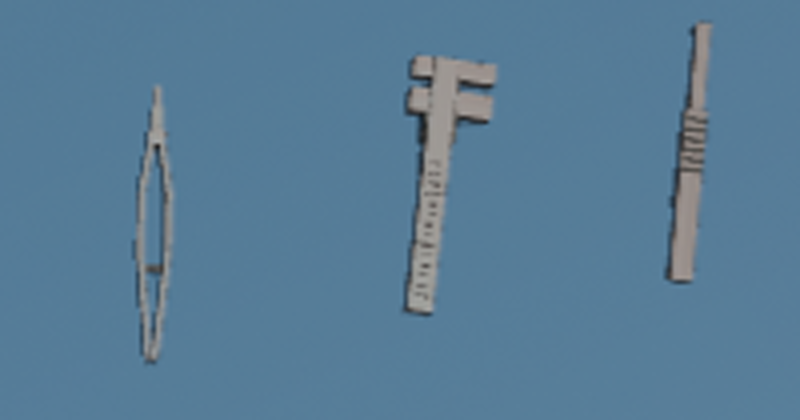

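View pics/z2.png

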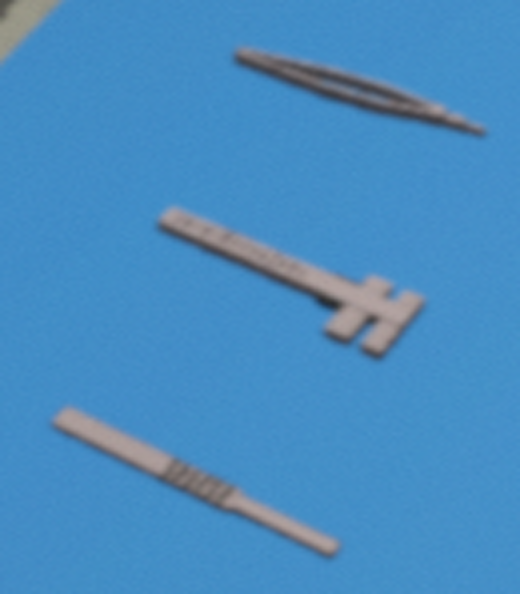

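View pics/wrist0.png

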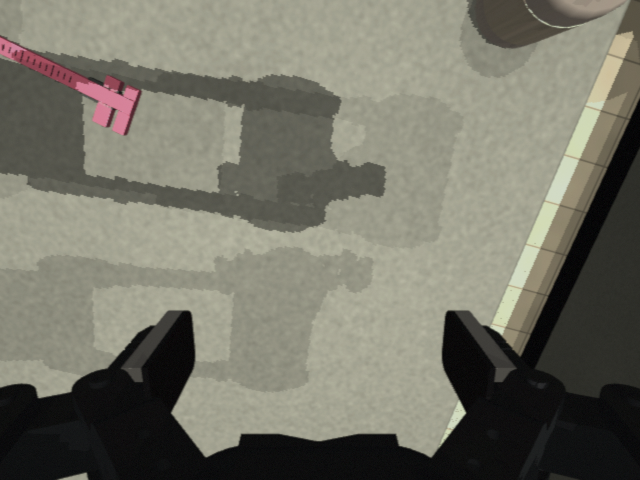

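```bash
cat >> h.py <<'E'
def blobs(im,roi,amin=60):
    p=im['pixels'].astype(int); m=((p[...,2]-p[...,0])<25).astype(np.uint8)
    k=np.zeros_like(m); x0,y0,x1,y1=roi; k[y0:y1,x0:x1]=m[y0:y1,x0:x1]
    n,l,s,c=cv2.connectedComponentsWithStats(k); return [(l==i) for i in range(1,n) if s[i,4]>=amin]
def fitbox(im,mask,z):
    cs,_=cv2.findContours(cv2.resize(mask.astype(np.uint8),None,fx=1,fy=1),cv2.RETR_EXTERNAL,cv2.CHAIN_APPROX_NONE)
    c=max(cs,key=len)[:,0,:]; w=cast(im,c,z)[:,:2]
    (cx,cy),(a,b),th=cv2.minAreaRect((w*1000).astype(np.float32)); 
    v,u=np.nonzero(mask); q=cast(im,np.c_[u,v],z)[:,:2]; mu=q.mean(0); e,V=np.linalg.eigh(np.cov((q-mu).T)); ax=V[:,1]; ax=ax*np.sign(ax[0])
    return np.round([cx,cy,a,b,th],1), (mu*1000).round(1), round(float(np.arctan2(ax[1],ax[0])),4), q, ax, mu
E
python3 - <<'E'
from h import *
im=load('top0'); P=pts(im)
for m in blobs(im,(325,125,500,220)):
    z=P[...,2][m]; r=fitbox(im,m,.012); print('top',m.sum(),np.argwhere(m).mean(0),np.percentile(z,[10,50,90]).round(4),r[:3])
    q,ax,mu=r[3:]; s=(q-mu)@ax; n=np.array([-ax[1],ax[0]]); d=(q-mu)@n
    print('  ends',(s.min()*1e3).round(1),(s.max()*1e3).round(1)); 
    for a in np.linspace(s.min(),s.max(),11)[:-1]:
        k=(s>=a)&(s<a+(s.max()-s.min())/10); print('   ',round(a*1e3),(d[k].min()*1e3).round(1),(d[k].max()*1e3).round(1),(q[k].mean(0)*1e3).round(1))
im2=load('scene0'); P2=pts(im2)
for m in blobs(im2,(270,275,400,445)):
    z=P2[...,2][m]; r=fitbox(im2,m,.012); print('scene',m.sum(),np.argwhere(m).mean(0),np.percentile(z,[10,50,90]).round(4),r[:3])
for lab,pix in dict(long_in=[(156,181),(241,181),(241,222),(156,222)],cross=[(110,138),(155,138),(155,221),(109,221)]).items():
    w=cast(im,pix,.014); print(lab,(w*1e3).round(1).tolist(),(w.mean(0)*1e3).round(1))
# tray depth heights
print('floor long',np.median(P[190:212,165:232,2]),'cross',np.median(P[150:210,118:146,2]),'mat',np.median(P[235:260,150:250,2]))
E
```

```text
top 337 [165.60534125 472.11869436] [0.0076 0.0095 0.0116] (array([ 540.6, -343.9,   12.1,  127.9,   83.5]), array([ 534.9, -343.7]), -0.1148)
  ends -58.3 69.6
    -58 -4.8 5.3 [ 483.2 -337.7]
    -46 -5.7 5.0 [ 496.2 -339.4]
    -33 -5.7 6.1 [ 509.  -340.9]
    -20 -5.3 6.5 [ 521.4 -341.6]
    -7 -5.6 5.8 [ 534.2 -343.7]
    6 -5.1 5.5 [ 546.5 -345. ]
    18 -5.6 4.6 [ 559.1 -346.6]
    31 -3.6 3.4 [ 572.2 -348.2]
    44 -3.5 3.5 [ 584.9 -349.4]
    57 -3.6 4.4 [ 598.1 -350.8]
top 627 [163.18819777 409.4784689 ] [0.0099 0.0123 0.0144] (array([ 522.7, -222.2,   39.9,  126.4,   83. ]), array([ 538.2, -221.9]), -0.1645)
  ends -78.5 47.9
    -78 -7.3 4.5 [ 466.8 -211.5]
    -66 -7.0 5.3 [ 479.1 -212.9]
    -53 -6.5 5.8 [ 491.8 -214.8]
    -41 -5.7 6.3 [ 504.7 -215.8]
    -28 -5.1 6.6 [ 516.8 -217.7]
    -15 -5.3 8.3 [ 529.5 -218.9]
    -3 -5.8 10.1 [ 542.6 -220.3]
    10 -21.2 18.0 [ 555.7 -223.7]
    23 -20.9 18.9 [ 565.8 -227.5]
    35 -20.4 19.5 [ 579.1 -229.2]
top 234 [181.66666667 338.24358974] [0.009  0.0134 0.0153] (array([ 5.029e+02, -8.360e+01,  1.306e+02,  1.540e+01,  2.000e
[... 550 characters left out ...]
7 0.0104 0.013 ] (array([503.4, -87.8,  18.5, 128.9,  88.7]), array([501.2, -87.9]), -0.0285)
scene 654 [355.46941896 347.20948012] [0.0088 0.0108 0.0127] (array([ 523.6, -227.4,   40.8,  124.2,   84.4]), array([ 538.6, -225.7]), -0.1716)
scene 452 [414.19469027 315.94690265] [0.0067 0.0084 0.0099] (array([ 543.1, -349.7,   10.9,  126.4,   83.5]), array([ 539.5, -349.2]), -0.1131)
long_in [[497.0, 262.8, 14.0], [498.9, 101.7, 14.0], [420.2, 99.9, 14.0], [418.6, 259.7, 14.0]] [458.7 181.   14. ]
cross [[579.4, 353.6, 14.0], [580.6, 268.0, 14.0], [420.5, 261.6, 14.0], [419.6, 347.6, 14.0]] [500.  307.7  14. ]
floor long 0.006619132053726446 cross 0.0066636142571685365 mat 0.0036634342287360584
```

Run:
```python
from h import *
im=cv2.imread('pics/top0.png'); a=cv2.resize(im[128:232,98:252],None,fx=5,fy=5,interpolation=cv2.INTER_CUBIC)
cv2.imwrite('pics/z3.png',a)
```

```text
(no output)
```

View pics/z3.png

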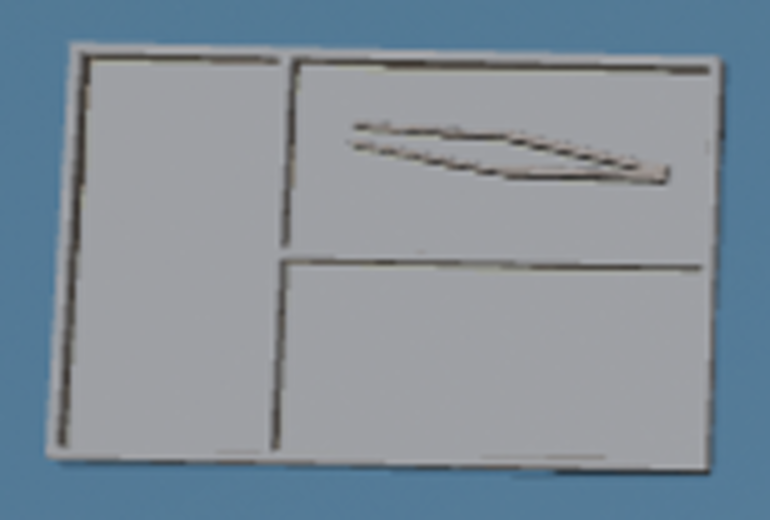

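Run:
```python
from h import *
from scipy.spatial.transform import Rotation as Ro
s=manip.get_state(); q=s['ee_rot']; R=Ro.from_quat([q[1],q[2],q[3],q[0]]).as_matrix(); print(R.round(3)); print('x yaw',np.arctan2(R[1,0],R[0,0]),manip.finger_overhang)
w=manip.get_image; im=load('wrist0'); c=-np.array(im['R']).T@im['t']; print('cam in tool',R.T@(c-s['position']), (R.T@np.array(im['R']).T).round(2))
im=load('top0')
p=im['pixels'].astype(int)
for nm,roi in (('top0',(95,125,255,235)),('scene0',(350,170,465,262))):
    im=load(nm); ms=blobs(im,roi,300)
    for m in ms:
        f=cv2.morphologyEx(m.astype(np.uint8),cv2.MORPH_CLOSE,np.ones((3,3)))
        r=fitbox(im,f>0,.014)[0]; print(nm,m.sum(),r)
        th=np.deg2rad(r[4]);
```

```text
[[ 0.268 -0.     0.964]
 [-0.964  0.001  0.268]
 [-0.001 -1.     0.   ]]
x yaw -1.2999851415729506 0.017
cam in tool [-0.00111816 -0.12491698  0.0690338 ] [[ 1.    0.   -0.  ]
 [ 0.   -0.27  0.96]
 [ 0.   -0.96 -0.27]]
top0 11000 [501.3 226.3 249.7 161.3  89.5]
scene0 4101 [503.  219.4 253.4 158.   89.4]
```

Request:
arm_command:
  commands:
    - [5,[2.4,3.3,-0.4],-0.024]
    - [5,[2.4,3.3,-0.4],-0.024]
    - [5,[2.4,3.3,-0.4],-0.024]
    - [5,[2.4,3.3,-0.4],-0.024]
    - [5,[2.4,3.3,-0.4],-0.024]
    - [5,[2.4,3.3,-0.4],-0.024]
    - [5,[2.4,3.3,-0.4],-0.024]
    - [5,[2.4,3.3,-0.4],-0.024]
    - [5,[2.4,3.3,-0.4],-0.024]
    - [5,[2.4,3.3,-0.4],-0.024]
    - [5,[2.4,3.3,-0.4],-0.024]
    - [5,[2.4,3.3,-0.4],-0.024]

```text
clock: 1.35
position: [0.4424, -0.1565, 0.2001]
ee_rot: [-0.495, 0.495, -0.504, 0.505]
contact_force: [-0.3, -1.3, -1.2]
width: 0.0499
```

Request:
arm_command:
  commands:
    - [5,[0,0,0],0]
    - [5,[0,0,0],0]

```text
clock: 1.55
position: [0.4418, -0.1574, 0.2]
ee_rot: [0.496, -0.497, 0.504, -0.503]
contact_force: [-0.9, -0.1, -0.3]
width: 0.0503
```

Run:
```python
from h import *
im=grab('wrist','w1'); s=manip.get_state(); print(s['clock'],s['position'],s['qpos'].round(3),s['width'])
```

```text
1.6 [ 0.44147445 -0.15822828  0.2001537 ] [-4.920e-01  1.510e-01  1.798e+00 -1.000e-03  1.193e+00  1.095e+00] 0.04978714953748254
```

View pics/w1.png

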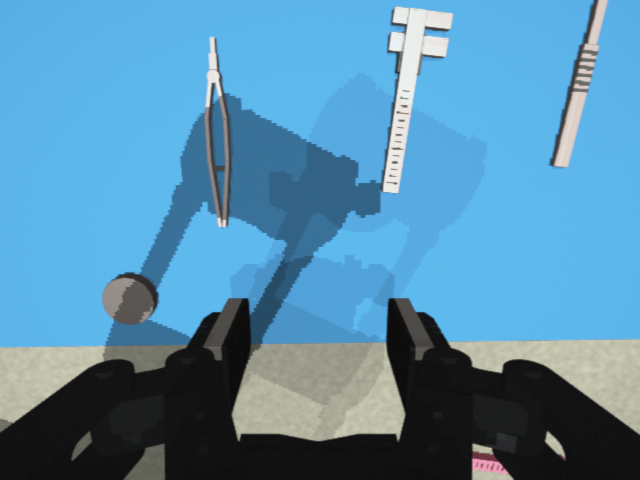

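```bash
cat > wb.py <<'E'
from h import *
def wm(im,roi,amin=100):
    hsv=cv2.cvtColor(np.ascontiguousarray(im['pixels']),cv2.COLOR_RGB2HSV); m=((hsv[...,1]<90)).astype(np.uint8)
    k=np.zeros_like(m); x0,y0,x1,y1=roi; k[y0:y1,x0:x1]=m[y0:y1,x0:x1]
    n,l,s,c=cv2.connectedComponentsWithStats(k); return [(l==i) for i in range(1,n) if s[i,4]>=amin]
def rep(im,m,z,nb=10):
    P=pts(im); print('pix',m.sum(),np.argwhere(m).mean(0)[::-1].round(),'depth z',np.percentile(P[...,2][m],[10,50,90]).round(4))
    r=fitbox(im,m,z); print(r[:3]); q=r[3]
    th=np.deg2rad(r[0][4]); a=th if r[0][2]>r[0][3] else th+np.pi/2
    ax=np.array([np.cos(a),np.sin(a)]); ax*=np.sign(ax[0]); n=np.array([-ax[1],ax[0]]); c=r[0][:2]/1e3
    s=(q-c)@ax; d=(q-c)@n; print(' box yaw',np.arctan2(ax[1],ax[0]).round(4))
    e=np.linspace(s.min(),s.max(),nb+1)
    for i in range(nb):
        k=(s>=e[i])&(s<=e[i+1]); print('  ',(e[i]*1e3).round(1),(d[k].min()*1e3).round(1),(d[k].max()*1e3).round(1), ((c+ax*e[i:i+2].mean()+n*(d[k].min()+d[k].max())/2)*1e3).round(1))
E
python3 - <<'E'
from wb import *
im=load('w1')
for m in wm(im,(170,0,480,240)): rep(im,m,.012)
E
```

```text
pix 5134 [409.  78.] depth z [0.0092 0.0109 0.0122]
(array([ 521.9, -221.1,   40.7,  124.7,   82.9]), array([ 539.6, -221.2]), -0.1637)
 box yaw -0.1239
   -62.4 -3.0 10.4 [ 466.6 -210.5]
   -49.9 -3.0 10.2 [ 479.  -212.1]
   -37.4 -3.0 10.3 [ 491.4 -213.6]
   -25.0 -2.9 10.3 [ 503.8 -215.1]
   -12.5 -2.8 10.5 [ 516.1 -216.5]
   -0.0 -2.8 10.5 [ 528.5 -218.1]
   12.4 -4.1 12.3 [ 540.9 -219.3]
   24.9 -20.3 20.1 [ 552.8 -225. ]
   37.4 -20.3 20.4 [ 565.2 -226.5]
   49.8 -20.3 20.4 [ 577.6 -228. ]
pix 2344 [217. 137.] depth z [0.0054 0.0116 0.0132]
(array([501.9, -83.9,  17.8, 133.3,  89. ]), array([501.5, -83.8]), -0.0205)
 box yaw -0.0175
   -66.6 -4.7 5.1 [442.  -82.6]
   -53.3 -5.5 6.1 [455.3 -82.8]
   -40.0 -7.0 7.4 [468.6 -83.1]
   -26.6 -8.4 8.8 [481.9 -83.4]
   -13.3 -8.9 8.9 [495.3 -83.8]
   0.0 -8.9 8.9 [508.6 -84. ]
   13.3 -8.6 8.7 [521.9 -84.2]
   26.7 -6.5 6.3 [535.2 -84.6]
   40.0 -5.1 5.3 [548.6 -84.6]
   53.3 -3.2 3.1 [561.9 -85. ]
```

Request:
arm_command:
  commands:
    - [5,[1.5,1.85,-2.5],0]
    - [5,[1.5,1.85,-2.5],0]
    - [5,[1.5,1.85,-2.5],0]
    - [5,[1.5,1.85,-2.5],0]
    - [5,[0,0,0],0]
    - [5,[0,0,0],0]

```text
clock: 2.2
position: [0.5011, -0.0853, 0.1001]
ee_rot: [0.495, -0.496, 0.505, -0.504]
contact_force: [-0.2, 0.1, 0.9]
width: 0.0499
```

Run:
```python
from wb import *
im=grab('wrist','w2'); s=manip.get_state(); print(s['clock'],s['position'],s['contact_force'])
a=load('w1')
ms=wm(im,(200,0,470,330),800)
for m in ms: 
    print(np.argwhere(m).min(0),np.argwhere(m).max(0)); rep(im,m,.012)
```

```text
2.25 [ 0.50156685 -0.08557736  0.10088398] [ 0.66507023 -0.47478592 -0.50545548]
[125 301] [329 331]
pix 2541 [316. 233.] depth z [0.0072 0.0121 0.0131]
(array([514.2, -83.2,  16. , 110.5,  89.5]), array([513.5, -83.4]), -0.0178)
 box yaw -0.0087
   -55.2 -6.3 6.5 [464.5 -82.7]
   -44.2 -7.4 7.4 [475.5 -82.8]
   -33.1 -8.0 7.9 [486.6 -83. ]
   -22.1 -8.0 7.7 [497.6 -83.2]
   -11.0 -8.0 8.0 [508.7 -83.1]
   0.0 -8.0 7.8 [519.7 -83.3]
   11.1 -6.9 6.0 [530.8 -83.8]
   22.1 -4.9 4.3 [541.8 -83.8]
   33.2 -3.9 2.6 [552.9 -84.2]
   44.2 -3.0 2.0 [563.9 -84.1]
[299 200] [329 248]
pix 1076 [229. 317.] depth z [0.093  0.101  0.1103]
(array([469. , -30.7,  27.3,  18.3,  89. ]), array([467.3, -33.6]), -1.1441)
 box yaw 1.5533
   -13.7 -9.1 9.1 [468.8 -43. ]
   -11.0 -9.1 9.1 [468.8 -40.3]
   -8.2 -9.1 9.1 [468.9 -37.6]
   -5.5 -9.1 9.1 [468.9 -34.8]
   -2.8 -8.0 9.1 [468.4 -32.1]
   -0.0 -2.5 9.1 [465.7 -29.3]
   2.7 -0.7 9.1 [464.9 -26.6]
   5.4 -0.7 9.1 [464.9 -23.9]
   8.1 1.1 9.1 [464.1 -21.1]
   10.9 2.9 9.1 [463.2 -18.4]
[299 388] [329 438]
pix 1085 [407. 317.] depth z [0.0922 0.1007 0.1102]
(array([ 467.2, -136.8,   28.4,   18.3,   89. ]), array([ 465.6, -133.4]), 1.1062)
 box yaw 1.5533
   -14.2 5.4 9.1 [ 459.7 -149.5]
   -11.4 1.7 9.1 [ 461.6 -146.7]
   -8.5 -0.1 9.1 [ 462.6 -143.8]
   -5.7 -0.7 9.1 [ 462.9 -141. ]
   -2.9 -1.9 9.1 [ 463.6 -138.2]
   -0.0 -7.3 9.1 [ 466.3 -135.4]
   2.8 -9.1 9.1 [ 467.3 -132.6]
   5.7 -9.1 9.1 [ 467.3 -129.7]
   8.5 -9.1 9.1 [ 467.4 -126.9]
   11.3 -9.1 9.1 [ 467.4 -124. ]
```

View pics/w2.png

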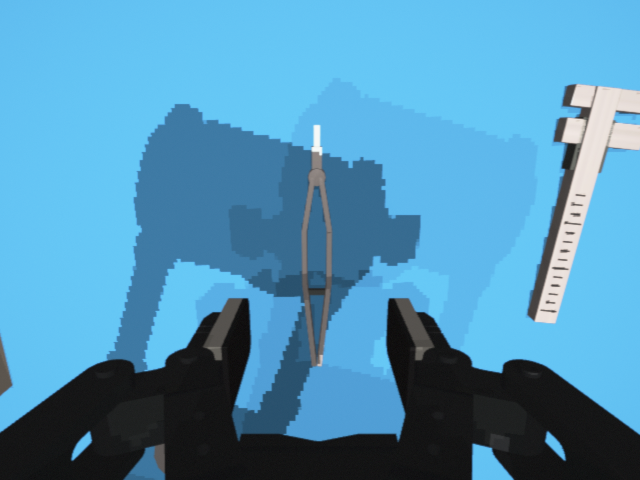

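Run:
```python
from h import *
a,b=load('w1'),load('w2')
def M(i): return np.array(i['intrinsics'])@np.c_[i['R'],i['t']]
for n,p,q in (('holder ring',(213,76),(316,177)),('holder bar',(219,168),(316,291)),('caliper beam end R',(398,192),(555,322)),('jaw corner',(396,7),(567,85))):
    X=cv2.triangulatePoints(M(a),M(b),np.float64(p),np.float64(q)); print(n,(X[:3]/X[3]).ravel().round(4))
```

```text
holder ring [ 0.5439 -0.0838  0.0104]
holder bar [ 0.4799 -0.0824  0.0072]
caliper beam end R [ 0.4604 -0.2168  0.0108]
jaw corner [ 0.5875 -0.2122 -0.0013]
```

Request:
arm_command:
  commands:
    - [5,[0,0.1,-2.5],0]
    - [5,[0,0,-2.5],0]
    - [5,[0,0,-1.5],0]
    - [5,[0,0,-0.8],0]
    - [5,[0,0,-0.5],0]
    - [5,[0,0,0],0]
    - [5,[0,0,0],0]

```text
clock: 2.95
position: [0.5024, -0.0836, 0.0232]
ee_rot: [-0.496, 0.495, -0.504, 0.505]
contact_force: [0.5, 0.7, 0.0]
width: 0.0502
```

Request:
arm_command:
  commands:
    - [3,[0,0,0],0]
    - [2.2,[0,0,0],0]
    - [1.0,[0,0,0],0]
    - [1.0,[0,0,0],0]
    - [1.0,[0,0,0],0]
  grip_force: 30

```text
clock: 3.45
position: [0.5022, -0.0831, 0.0229]
ee_rot: [-0.496, 0.496, -0.504, 0.505]
contact_force: [0.3, 0.0, 5.8]
width: 0.0149
```

Request:
arm_command:
  commands:
    - [1.0,[0,0,0],0]
    - [1.0,[0,0,0],0]
    - [1.0,[0,0,0],0]

```text
clock: 3.75
position: [0.5022, -0.0831, 0.0229]
ee_rot: [-0.496, 0.496, -0.504, 0.505]
contact_force: [-1.0, 0.9, 5.7]
width: 0.015
```

Request:
arm_command:
  commands:
    - [1.0,[0,0,1],0]
    - [1.0,[0,0,2],0]
    - [1.0,[0,0,3],0]
    - [1.0,[0,0,3],0]
    - [1.0,[0,0,0],0]
  grip_force: 40

```text
clock: 4.25
position: [0.5046, -0.0838, 0.1164]
ee_rot: [-0.497, 0.494, -0.502, 0.507]
contact_force: [0.1, -0.8, -0.3]
width: 0.0143
```

Run:
```python
from wb import *
im=grab('wrist','w3'); s=manip.get_state(); print(s['clock'],s['position'],s['contact_force'],s['width'])
```

```text
4.3 [ 0.50318595 -0.08342975  0.11448936] [-0.8615649  -0.29035088 -1.33216035] 0.014761925941015172
```

View pics/w3.png

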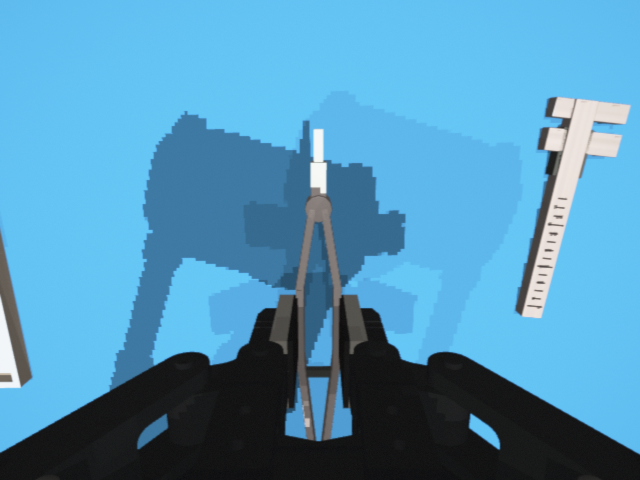

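```bash
cat > held.py <<'E'
from h import *
def held(tag,pos,yaw,roi):
    im=load(tag); P=pts(im); hsv=cv2.cvtColor(np.ascontiguousarray(im['pixels']),cv2.COLOR_RGB2HSV)
    m=np.zeros((480,640),bool); x0,y0,x1,y1=roi; m[y0:y1,x0:x1]=True
    m&=(hsv[...,1]<90)&(hsv[...,2]>70)&(im['range_z']>0)&(np.abs(P[...,2]-pos[2])<.06)&(P[...,2]>.02)
    q=P[m]-pos; a=np.array([-np.sin(yaw),np.cos(yaw)]); b=np.array([np.cos(yaw),np.sin(yaw)])
    s=q[:,:2]@a; d=q[:,:2]@b
    print('s range',s.min().round(4),s.max().round(4),'pitch fit',np.polyfit(s,q[:,2],1).round(4))
    for e in np.arange(-.04,.1,.01):
        k=(s>=e)&(s<e+.01)
        if k.sum()>5: print(round(e,2),k.sum(),'d',(np.percentile(d[k],[2,98]).mean()*1e3).round(1),'z med/90',(np.percentile(q[k,2],[50,90])*1e3).round(1))
E
python3 - <<'E'
from held import *
held('w3',np.array([.5032,-.0836,.1155]),-1.589,(285,110,350,300))
E
```

```text
s range 0.0097 0.0688 pitch fit [-0.0564 -0.0082]
0.01 471 d -1.4 z med/90 [-9.7 -8.8]
0.02 458 d -0.8 z med/90 [-9.5 -8.7]
0.03 494 d -0.8 z med/90 [-9.5 -8.6]
0.04 679 d -0.8 z med/90 [-9.6 -8.6]
0.05 481 d -0.8 z med/90 [-11.4 -10.5]
0.06 279 d -0.8 z med/90 [-13.2 -12.4]
```

Request:
arm_command:
  commands:
    - [1.0,[-0.3,1.9,0.4],0.113]
    - [1.0,[-0.3,1.9,0.4],0.113]
    - [1.0,[-0.3,1.9,0.4],0.113]
    - [1.0,[-0.3,1.9,0.4],0.113]
    - [1.0,[-0.3,1.9,0.4],0.113]
    - [1.0,[-0.3,1.9,0.4],0.113]
    - [1.0,[-0.3,1.9,0.4],0.113]
    - [1.0,[-0.3,1.9,0.4],0.113]
    - [1.0,[-0.3,1.9,0.4],0.113]
    - [1.0,[-0.3,1.9,0],0.113]
    - [1.0,[-0.3,1.9,0],0.113]
    - [1.0,[-0.3,1.9,0],0.113]

```text
clock: 5.5
position: [0.4645, 0.1455, 0.147]
ee_rot: [-0.702, 0.703, -0.081, 0.079]
contact_force: [1.1, -0.7, -0.4]
width: 0.0144
```

Request:
arm_command:
  commands:
    - [1.0,[-0.2,1.0,0],0.112]
    - [1.0,[-0.2,1.0,0],0.112]
    - [1.0,[0,0,0],0]
    - [1.0,[0,0,0],0]
    - [1.0,[0,0,0],0]

```text
clock: 6.0
position: [0.4615, 0.1644, 0.1478]
ee_rot: [-0.707, 0.707, -0.004, 0.003]
contact_force: [-0.4, -0.7, -0.3]
width: 0.0147
```

Run:
```python
from wb import *
im=grab('wrist','w4'); s=manip.get_state(); print(s['clock'],s['position'],s['ee_rot'],s['contact_force'],s['width'])
```

```text
6.05 [0.461695   0.16437478 0.14797669] [-0.70695217  0.70724446 -0.00367559  0.00322289] [ 0.69952809  0.59872089 -1.14474559] 0.01459203676775942
```

View pics/w4.png

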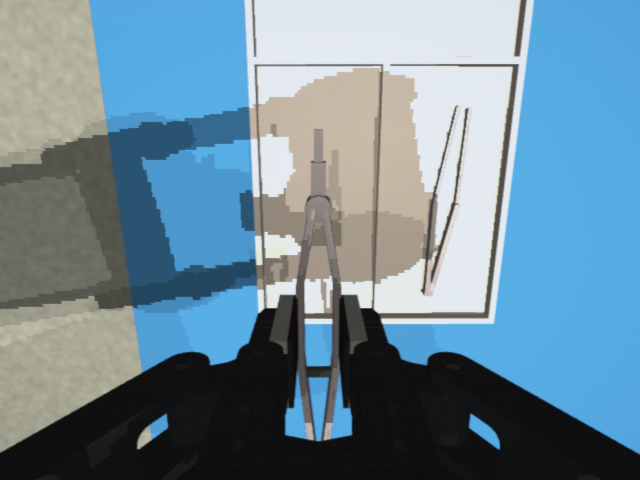

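Run:
```python
from h import *
im=load('w4')
for n,uv in (('near L outer',(261,324)),('near R outer',(494,322)),('L outer @200',(256,200)),('L outer@20',(247,20)),('mid wall top @100',(385,100)),('mid wall@250',(377,250)),('cross wall L',(300,62)),('cross wall R',(480,63)),('R outer@150',(512,150))):
    print(n,(cast(im,uv,.014)*1e3).round(1))
P=pts(im); 
for uv in ((480,160),(310,90),(480,20),(350,30),(480,317),(560,150),(500,200)): print(uv,np.median(P[uv[1]-2:uv[1]+3,uv[0]-2:uv[0]+3,2]).round(4))
hsv=cv2.cvtColor(np.ascontiguousarray(im['pixels']),cv2.COLOR_RGB2HSV); m=hsv[...,1]<90
for r in (20,90,180,): print(r,np.flatnonzero(np.diff(m[r].astype(int)))) 
for c in (280,400,470): print(c,np.flatnonzero(np.diff(m[:,c].astype(int))))
a,b=load('w4'),load('top0')
def M(i): return np.array(i['intrinsics'])@np.c_[i['R'],i['t']]
for n,p,q in (('nearR corner',(494,322),(242,140)),('nearL corner',(261,324),(240,222))):
    X=cv2.triangulatePoints(M(a),M(b),np.float64(p),np.float64(q)); print(n,(X[:3]/X[3]).ravel().round(4))
```

```text
near L outer [[421.3 104.8  14. ]]
near R outer [[579.5 104.9  14. ]]
L outer @200 [[422.2 190.   14. ]]
L outer@20 [[422.2 291.5  14. ]]
mid wall top @100 [[500.7 248.4  14. ]]
mid wall@250 [[498.7 156.7  14. ]]
cross wall L [[451.3 269.5  14. ]]
cross wall R [[554.4 267.9  14. ]]
R outer@150 [[578.4 219.   14. ]]
(480, 160) 0.0053
(310, 90) 0.0055
(480, 20) 0.0057
(350, 30) 0.0056
(480, 317) 0.0115
(560, 150) 0.0023
(500, 200) 0.0091
20 [ 91 244 531]
90 [101 247 522]
180 [114 251 511]
280 [393 394]
400 [323 359]
470 [323 359 412 429]
nearR corner [0.5809 0.1025 0.0094]
nearL corner [0.4207 0.1025 0.0095]
```

Request:
arm_command:
  commands:
    - [1.0,[0,1.1,-2],0]
    - [1.0,[0,1.1,-3],0]
    - [1.0,[0,0,-3],0]
    - [1.0,[0,0,-2],0]
    - [1.0,[0,0,-1],0]
    - [1.0,[0,0,-0.5],0]
    - [1.0,[0,0,-0.3],0]
    - [1.0,[0,0,0],0]
    - [1.0,[0,0,0],0]

```text
clock: 6.95
position: [0.4625, 0.187, 0.0311]
ee_rot: [0.707, -0.707, 0.002, -0.004]
contact_force: [0.3, -0.0, -1.4]
width: 0.0145
```

Request:
arm_command:
  commands:
    - [1.0,[0,0,-0.2],0]
    - [1.0,[0,0,-0.1],0]
    - [1.0,[0,0,0],0]
    - [1.0,[0,0,0],0]

```text
clock: 7.35
position: [0.4618, 0.1869, 0.0274]
ee_rot: [0.707, -0.707, 0.003, -0.003]
contact_force: [0.0, 0.3, 0.2]
width: 0.0141
```

Request:
arm_command:
  commands:
    - [1.0,[0,0,-0.1],0]
    - [1.0,[0,0,-0.1],0]
    - [1.0,[0,0,0],0]
    - [1.0,[0,0,0],0]

```text
clock: 7.75
position: [0.4619, 0.187, 0.026]
ee_rot: [0.707, -0.707, 0.003, -0.003]
contact_force: [-1.0, -0.6, 6.4]
width: 0.0145
```

Request:
arm_command:
  commands:
    - [2.0,[0,0,0],0]
    - [2.6,[0,0,0],0]
    - [3.0,[0,0,0],0]
    - [3.2,[0,0,0],0]
    - [3.2,[0,0,0.5],0]
    - [3.2,[0,0,1],0]
    - [3.2,[0,0,3],0]
    - [3.2,[0,0,4],0]
    - [3.2,[0,0,4],0]
    - [3.2,[0,0,0],0]
    - [3.2,[0,0,0],0]

```text
clock: 8.85
position: [0.4624, 0.1871, 0.152]
ee_rot: [0.707, -0.707, 0.002, -0.004]
contact_force: [0.8, 0.3, 0.1]
width: 0.032
```

Run:
```python
from wb import *
im=grab('wrist','w5'); s=manip.get_state(); print(s['clock'],s['position'],s['contact_force'],s['width'])
```

```text
8.9 [0.46136961 0.18682181 0.15059712] [ 0.02694159  0.48826011 -0.85820476] 0.03221128884590041
```

View pics/w5.png

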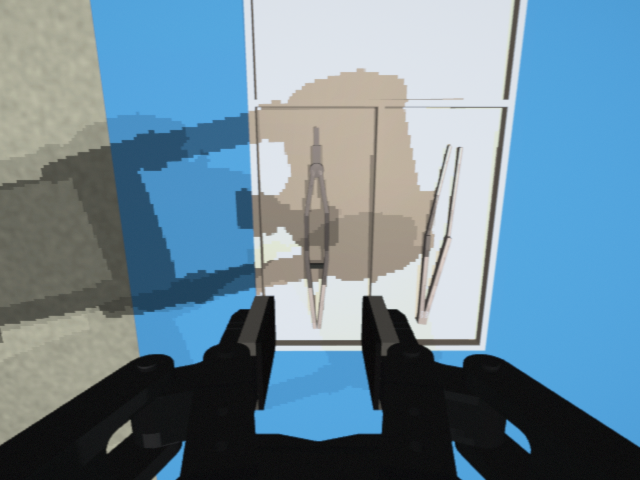

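Request:
arm_command:
  commands:
    - [5,[0.45,-2.9,0],-0.12]
    - [5,[0.45,-2.9,0],-0.12]
    - [5,[0.45,-2.9,0],-0.12]
    - [5,[0.45,-2.9,0],-0.12]
    - [5,[0.45,-2.9,0],-0.12]
    - [5,[0.45,-2.9,0],-0.12]
    - [5,[0.45,-2.9,0],-0.12]
    - [5,[0.45,-2.9,0],-0.12]
    - [5,[0.45,-2.9,0],-0.12]
    - [5,[0.45,-2.9,0],-0.12]
    - [5,[0.45,-2.9,-1],-0.12]
    - [5,[0.45,-2.9,-1],-0.12]

```text
clock: 10.1
position: [0.5149, -0.1619, 0.1286]
ee_rot: [-0.528, 0.529, -0.471, 0.469]
contact_force: [1.0, 0.3, -0.1]
width: 0.0503
```

Request:
arm_command:
  commands:
    - [5,[0.5,-2.85,-1.5],-0.123]
    - [5,[0.5,-2.85,-1.5],-0.123]
    - [5,[0,0,0],0]
    - [5,[0,0,0],0]
    - [5,[0,0,0],0]

```text
clock: 10.6
position: [0.5251, -0.217, 0.0997]
ee_rot: [0.468, -0.469, 0.53, -0.529]
contact_force: [0.4, 0.5, 0.2]
width: 0.0501
```

Run:
```python
from wb import *
im=grab('wrist','w6'); s=manip.get_state(); print(s['clock'],s['position'],s['contact_force'],s['width'])
from scipy.spatial.transform import Rotation as Ro
q=s['ee_rot']; R=Ro.from_quat([q[1],q[2],q[3],q[0]]).as_matrix(); print('yaw',np.arctan2(R[1,0],R[0,0]))
for m in wm(im,(265,0,390,360),800): rep(im,m,.012)
```

```text
10.65 [ 0.52539445 -0.21692517  0.10019914] [ 0.2953275  -0.00461124 -0.35410144] 0.05008426166722334
yaw -1.692528420118277
pix 7732 [326. 221.] depth z [0.0099 0.0111 0.0122]
(array([ 524.1, -222.2,   39.8,  121.7,   83.2]), array([ 542.9, -222.3]), -0.166)
 box yaw -0.1187
   -60.9 -1.9 10.2 [ 470.2 -211.6]
   -48.7 -1.8 10.1 [ 482.3 -213. ]
   -36.5 -1.7 10.0 [ 494.4 -214.5]
   -24.4 -1.6 9.9 [ 506.4 -215.9]
   -12.2 -2.1 9.8 [ 518.5 -217.6]
   -0.0 -2.0 10.3 [ 530.6 -218.8]
   12.1 -3.9 11.7 [ 542.7 -220.5]
   24.3 -19.7 19.8 [ 554.3 -225.7]
   36.5 -19.9 19.7 [ 566.4 -227.4]
   48.7 -19.9 19.9 [ 578.4 -228.7]
```

View pics/w6.png

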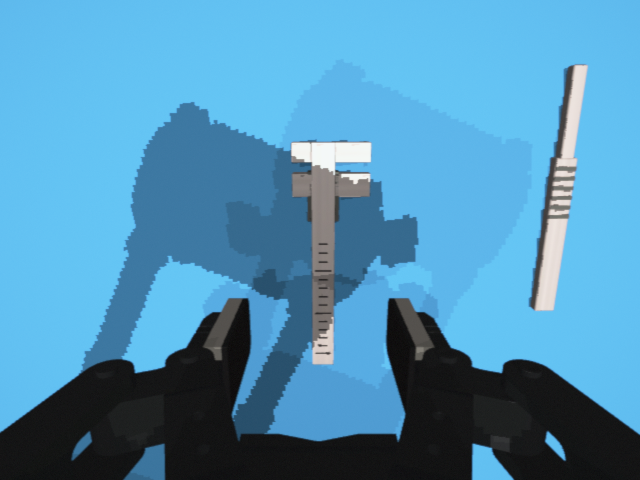

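Request:
arm_command:
  commands:
    - [5,[0,-0.1,-2.5],0]
    - [5,[0,0,-2.5],0]
    - [5,[0,0,-1.5],0]
    - [5,[0,0,-0.8],0]
    - [5,[0,0,-0.5],0]
    - [5,[0,0,0],0]
    - [5,[0,0,0],0]
  grip_force: 30

```text
clock: 11.35
position: [0.5264, -0.2191, 0.0231]
ee_rot: [-0.469, 0.468, -0.529, 0.53]
contact_force: [-0.1, -0.6, 0.7]
width: 0.0498
```

Request:
arm_command:
  commands:
    - [3,[0,0,0],0]
    - [2.0,[0,0,0],0]
    - [0.6,[0,0,0],0]
    - [0.6,[0,0,0],0]
    - [0.6,[0,0,0],0]
    - [0.6,[0,0,0],0]
    - [0.6,[0,0,0],0]

```text
clock: 12.05
position: [0.5262, -0.2193, 0.0229]
ee_rot: [-0.468, 0.468, -0.529, 0.53]
contact_force: [0.4, 0.7, 6.0]
width: 0.0112
```

Request:
arm_command:
  commands:
    - [0.6,[0,0,0],0]
    - [0.6,[0,0,1],0]
    - [0.6,[0,0,2],0]
    - [0.6,[0,0,3],0]
    - [0.6,[0,0,3],0]
    - [0.6,[0,0,0],0]
    - [0.6,[0,0,0],0]
  grip_force: 60

```text
clock: 12.75
position: [0.5258, -0.2191, 0.1129]
ee_rot: [-0.468, 0.468, -0.529, 0.53]
contact_force: [-0.2, 0.3, -1.3]
width: 0.0098
```

Run:
```python
from held import *
im=grab('wrist','w7'); s=manip.get_state(); print(s['clock'],s['position'],s['contact_force'],s['width'])
held('w7',s['position'],-1.695,(260,90,390,310))
```

```text
12.8 [ 0.52511991 -0.21868801  0.11184018] [-0.45410197 -0.42183497 -0.63466736] 0.009554130841809559
s range 0.0057 0.0597 pitch fit [-0.0446 -0.0093]
0.0 239 d -0.8 z med/90 [-10.6  -9.9]
0.01 1304 d -0.7 z med/90 [-10.3  -3.4]
0.02 1012 d -0.9 z med/90 [-10.6  -9.8]
0.03 2824 d 3.3 z med/90 [-11.3 -10.3]
0.04 2411 d 3.2 z med/90 [-11.3 -10.2]
0.05 3705 d 3.0 z med/90 [-11.4 -10.3]
```

View pics/w7.png

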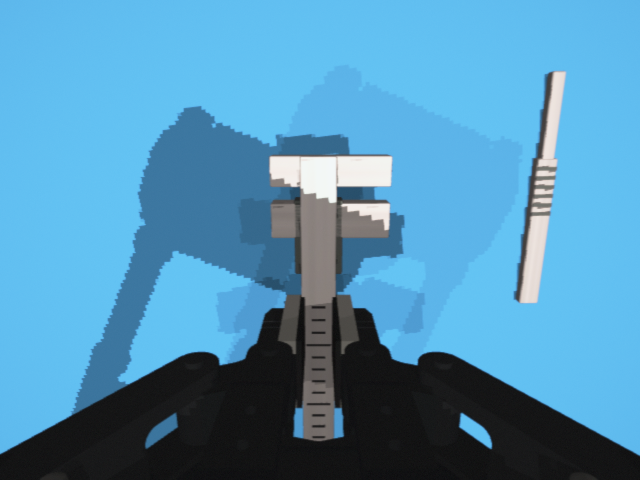

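Request:
arm_command:
  commands:
    - [0.6,[-0.1,1.5,0.5],0]
    - [0.6,[-0.1,3,0.5],0.01]
    - [0.6,[-0.1,3,0.5],0.01]
    - [0.6,[-0.1,3,0.5],0.01]
    - [0.6,[-0.1,3,0.5],0.01]
    - [0.6,[-0.1,3,0.5],0.01]
    - [0.6,[-0.1,3,0],0.01]
    - [0.6,[-0.1,3,0],0.01]
    - [0.6,[-0.1,3,0],0.01]
    - [0.6,[-0.1,3,0],0.01]
    - [0.6,[-0.1,3,0],0.01]
    - [0.6,[-0.1,3,0],0.01]

```text
clock: 14.0
position: [0.512, 0.1279, 0.1413]
ee_rot: [0.496, -0.498, 0.504, -0.502]
contact_force: [-0.1, 0.5, -0.4]
width: 0.0093
```

Request:
arm_command:
  commands:
    - [0.6,[-0.2,3,0],0.007]
    - [0.6,[-0.2,3,0],0]
    - [0.6,[-0.2,3,0],0]
    - [0.6,[-0.2,3,0],0]
    - [0.6,[-0.2,3,0],0]
    - [0.6,[0,2,0],0]
    - [0.6,[0,1.4,0],0]
    - [0.6,[0,0,0],0]
    - [0.6,[0,0,0],0]
    - [0.6,[0,0,0],0]

```text
clock: 15.0
position: [0.5035, 0.3089, 0.1421]
ee_rot: [-0.498, 0.499, -0.502, 0.502]
contact_force: [0.3, -0.2, -1.4]
width: 0.0097
```

Run:
```python
from held import *
im=grab('wrist','w8'); s=manip.get_state(); print(s['clock'],s['position'],s['contact_force'],s['width'],s['qpos'])
from scipy.spatial.transform import Rotation as Ro
q=s['ee_rot']; R=Ro.from_quat([q[1],q[2],q[3],q[0]]).as_matrix(); print('yaw',np.arctan2(R[1,0],R[0,0]))
```

```text
15.05 [0.50366878 0.30882714 0.14220241] [ 0.15679127 -0.21242792 -0.70980156] 0.009808400624913033 [ 4.32565784e-01  3.75679172e-01  1.63194402e+00 -4.97554174e-04
  1.13485112e+00  2.01088427e+00]
yaw -1.5781079510160079
```

View pics/w8.png

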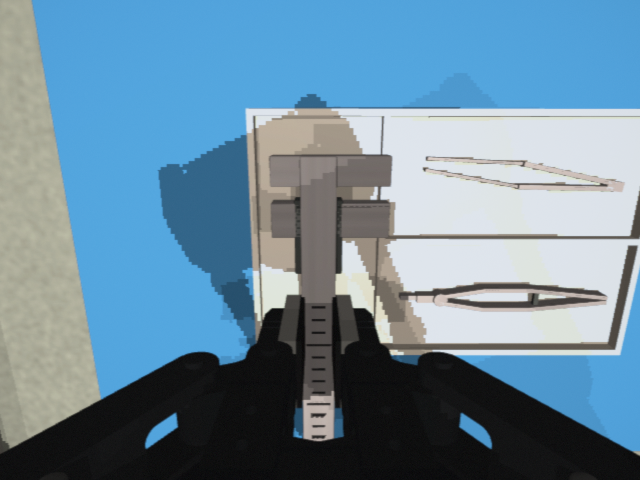

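Run:
```python
from h import *
im=load('w8')
for n,uv in (('far L',(247,109)),('L@200',(251,200)),('L @330',(256,330)),('far R',(560,112)),('near R',(500,354)),('div wall@180',(384,130)),('divwall@300',(377,300))):
    print(n,(cast(im,uv,.014)*1e3).round(1))
```

```text
far L [[580.9 350.4  14. ]]
L@200 [[527.9 350.8  14. ]]
L @330 [[440.1 351.9  14. ]]
far R [[578.  169.9  14. ]]
near R [[421.  186.7  14. ]]
div wall@180 [[568.7 271.1  14. ]]
divwall@300 [[461.3 271.7  14. ]]
```

Request:
arm_command:
  commands:
    - [0.6,[0,0.2,-2],0]
    - [0.6,[0,0,-3],0]
    - [0.6,[0,0,-3],0]
    - [0.6,[0,0,-2],0]
    - [0.6,[0,0,-0.7],0]
    - [0.6,[0,0,-0.4],0]
    - [0.6,[0,0,0],0]
    - [0.6,[0,0,0],0]

```text
clock: 15.85
position: [0.5047, 0.3121, 0.0325]
ee_rot: [-0.499, 0.498, -0.501, 0.502]
contact_force: [0.6, -0.0, -1.3]
width: 0.0095
```

Request:
arm_command:
  commands:
    - [0.6,[0,0,-0.2],0]
    - [0.6,[0,0,-0.1],0]
    - [0.6,[0,0,0],0]
    - [0.6,[0,0,0],0]

```text
clock: 16.25
position: [0.5038, 0.312, 0.0285]
ee_rot: [-0.499, 0.498, -0.501, 0.502]
contact_force: [0.2, 0.0, -1.4]
width: 0.0099
```

Request:
arm_command:
  commands:
    - [0.6,[0,0,-0.1],0]
    - [0.6,[0,0,-0.1],0]
    - [0.6,[0,0,0],0]
    - [0.6,[0,0,0],0]

```text
clock: 16.65
position: [0.5038, 0.3119, 0.0263]
ee_rot: [0.498, -0.499, 0.502, -0.502]
contact_force: [-1.8, -0.8, -1.7]
width: 0.0094
```

Request:
arm_command:
  commands:
    - [0.6,[0,0,-0.05],0]
    - [0.6,[0,0,0],0]
    - [0.6,[0,0,0],0]

```text
clock: 16.95
position: [0.5038, 0.3119, 0.0261]
ee_rot: [-0.498, 0.498, -0.501, 0.502]
contact_force: [-0.8, -0.9, 1.7]
width: 0.0096
```

Request:
arm_command:
  commands:
    - [0.6,[0,0,-0.05],0]
    - [0.6,[0,0,0],0]
    - [0.6,[0,0,0],0]

```text
clock: 17.25
position: [0.5038, 0.3119, 0.0261]
ee_rot: [-0.499, 0.498, -0.501, 0.502]
contact_force: [-1.9, -0.9, 6.1]
width: 0.0097
```

Request:
arm_command:
  commands:
    - [1.6,[0,0,0],0]
    - [2.2,[0,0,0],0]
    - [2.8,[0,0,0],0]
    - [2.8,[0,0,0],0]
    - [2.8,[0,0,0.5],0]
    - [2.8,[0,0,1],0]
    - [2.8,[0,0,3],0]
    - [2.8,[0,0,4],0]
    - [2.8,[0,0,4],0]
    - [2.8,[0,0,0],0]
    - [2.8,[0,0,0],0]

```text
clock: 18.35
position: [0.5044, 0.3122, 0.1522]
ee_rot: [-0.5, 0.497, -0.501, 0.502]
contact_force: [0.2, -0.3, -0.7]
width: 0.0279
```

Run:
```python
from h import *
im=grab('wrist','w9'); s=manip.get_state(); print(s['clock'],s['position'],s['contact_force'],s['width'])
```

```text
18.4 [0.50342963 0.31175697 0.1506601 ] [-0.49446504  0.6038412  -0.69730903] 0.027875232310067388
```

View pics/w9.png

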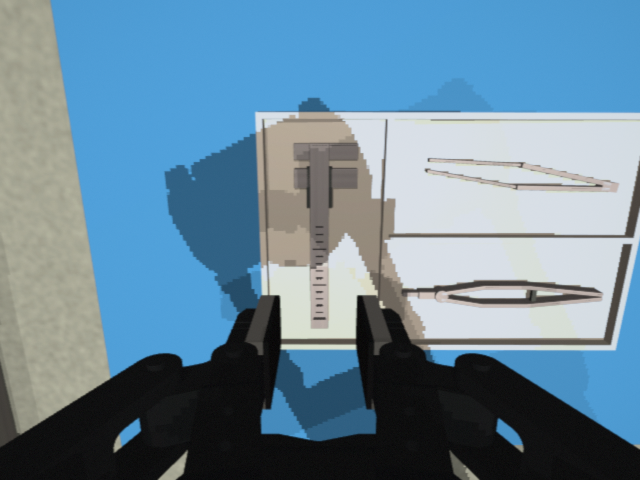

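Request:
arm_command:
  commands:
    - [2.8,[-1,-3,2],0]
    - [2.8,[-1,-3,2],0]
    - [2.8,[-1,-3,2],0]
    - [2.8,[-1,-3,1],0]
    - [2.8,[-1,-3,0],0]
    - [2.8,[-1,-3,0],0]
    - [2.8,[-1,-3,0],0]
    - [2.8,[-1,-3,0],0]
    - [2.8,[-1,-3,0],0]
    - [2.8,[-1,-3,0],0]
    - [2.8,[0,0,0],0]
    - [2.8,[0,0,0],0]

```text
clock: 19.6
position: [0.403, 0.0118, 0.2193]
ee_rot: [0.498, -0.498, 0.503, -0.501]
contact_force: [-0.5, 1.0, 0.3]
width: 0.0279
```

Run:
```python
from h import *
grab('top','top9'); im=load('w9'); P=pts(im)
for n,us in (('caliper',[(319,155),(319,200),(319,240),(319,280),(319,320),(305,152),(350,152)]),('holder',[(408,293),(440,296),(480,286),(480,304),(560,290),(598,297)])):
    print(n,[float(np.max(P[v-1:v+2,u-1:u+2,2]).round(4)) for u,v in us])
w=cast(im,[(320,145),(319,327)],.014); print((w*1e3).round(1)); w=cast(im,[(403,294),(602,296)],.012); print((w*1e3).round(1))
a=cv2.imread('pics/top9.png'); cv2.imwrite('pics/z9.png',cv2.resize(a[100:260,60:380],None,fx=2.5,fy=2.5,interpolation=cv2.INTER_CUBIC))
print(manip.get_state()['clock'],manip.get_state()['position'])
```

```text
caliper [0.0155, 0.0148, 0.0153, 0.0156, 0.0158, 0.015, 0.0146]
holder [0.0126, 0.0175, 0.0156, 0.0162, 0.0162, 0.0165]
[[561.3 312.2  14. ]
 [438.4 313.4  14. ]]
[[461.9 256.   12. ]
 [459.8 120.3  12. ]]
19.65 [0.40345737 0.01229615 0.21948479]
```

View pics/z9.png

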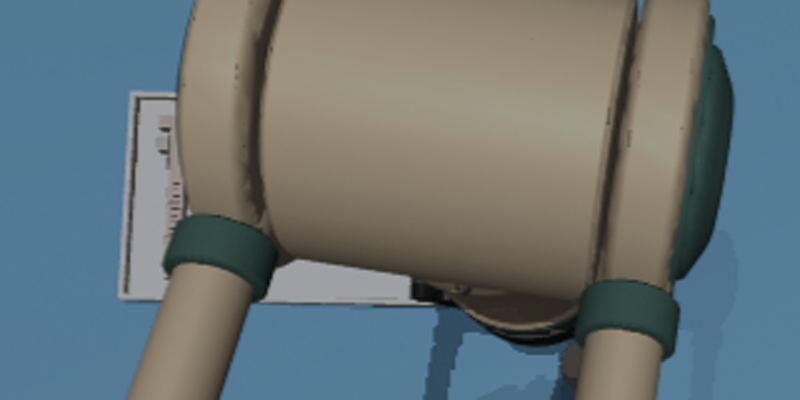

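```bash
python3 -c "
from h import *
print(manip.sign_off())"
```

```text
the job is handed in; nothing more can be done
None
```

Both instruments are in the white tray, and I handed the job in at about 19.7 s of the 53 s allowed. The needle holder went first, into the empty long compartment nearer the robot. The steel caliper followed, into the crosswise compartment at the tray's left end. I lowered each until the wrist sensor read about 6 N of floor contact, then opened the fingers.

**Needle holder:** the last wrist picture shows it in its compartment and within about 1° of straight. It spans y 120 to 256 mm at x ≈ 461 mm. Its top sits at about 16 mm, as expected for a 10 mm instrument on the 6 mm floor.

**Caliper:** it lies within about 1° of straight, spanning x 438 to 561 mm at y ≈ 313 mm. That is about 4 mm off the compartment's centre line and still clear of the walls. Its top is an even 15 to 16 mm along the beam and jaws, so it is flat.

**Checks that failed or disagreed:**
- The final top-camera picture was mostly blocked by the arm, so it only partly confirmed the caliper and did not show the needle holder.
- The scene camera read positions 4 to 7 mm off the other cameras, so I relied on the wrist camera.
- Heights triangulated from hand-picked pixels were rough. One caliper corner came out at −1 mm, so I used the range readings instead.
- The gripper's opening read 1 to 2 mm narrower than the actual widths.

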